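# Pack out a test tile and hold it on the comparator

## Task

Set the terracotta tile up for a reading on the dial comparator. First take the thin packing strip with the blue grip out of the wooden block, lower it all the way down into the gap beside the tile that is wide enough to take it, and let it go there; then push the tile home against both steel stops, square and flat on the plate, with a light steady push. The dial's sprung plunger pushes back, so finish while still holding the tile pressed flush against the stops; leave the thick red strip, the bottle and the beaker as they are.

Things in the scene. Friction and masses are not known exactly. Their poses are not given: they have to be found in the camera images.
- gauge: comparator, fixed, place and yaw vary: grey steel plate, flat top 18 mm above the bench. Origin: on the bench, z up, x towards stops and dial (push the tile along +x). Plate spans x -115 to 90, y -105 to 105 mm. A round dial gauge (58 mm wide, 35 high) lies face up at x = 136 mm; its clamp (30 mm wide, 40 mm above the bench) is at x = 72 to 88. A red needle turns as the plunger goes in
- stops: the comparator's two hard steel stops, each 18 mm wide and 15 mm high above the plate. Origin and axes are those of gauge: the stops are centred at y = -34 and +34 mm and their stopping faces, looking to -x, are at x = 62 mm, so a tile flush against both has its centre at x = 12 mm
- tile: terracotta tile 100 x 100 x 12 mm, 0.28 kg, loose, flat on the plate between the guides, 16 to 26 mm short of the stops, about mid-way (1 mm). Origin: centre of its underside; x and y along its edges, parallel to the comparator's to a degree. Slides with about 1 N of friction, more if pressed down. Push it at the middle of its near (-x) edge with fingertips lower than its top, which is 30 mm above the bench
- guide_narrow: narrow side guide: aluminium bar 106 x 15 mm, 12 mm high, screwed on the plate, its length along the comparator's x. Origin: centre of its underside, at x = 0 and y = +72.5 or -72.5 mm in the comparator's frame (the two guides change sides). The gap between it and the tile is about 15 mm wide (14 to 16) and open above
- guide_broad: broad side guide: aluminium bar 106 x 41 mm, 12 mm high, screwed on the plate on the other side of the tile. Origin: centre of its underside. The gap between it and the tile is only about 2 mm
- strip: thin packing strip, loose, 0.1 kg: steel bar 60 mm long (x), 12 thick (y), 14 high, bottom edges chamfered 3 mm; on its middle an upright blue grip 24 (x) by 12 mm (y), from 14 to 50 mm above its underside. Origin: centre of its underside. Starts in a slot of the block. Seated, it stands on the plate (origin 18 mm above the bench), lengthwise beside the guide's middle, 14 mm from its centre line
- spare: thick packing strip, loose: the same shape but 18 mm thick, with a red grip; it stands in the other slot of the block, is not needed and stays there. Origin: centre of its underside
- block: wooden storage block 90 (x) by 140 (y) mm, 24 mm high, fixed; place and yaw vary. Origin: centre of its underside. Two slots 63 (x) by 21 (y) mm, 10 mm deep, at y = -37.5 and +37.5 mm; a strip standing in one has its origin 14 mm above the bench and its length along the block's x. Which strip is in which slot varies
- plunger (a joint): the dial gauge's sprung plunger between the stops, 6 mm above the plate: 0 = fully out, its brass tip 8 mm proud of the stops' faces; grows in m as it is pushed in (towards +x); 0.008 with the tile flush. Its spring pushes back with 1.4 N when out and 3 N with the tile flush, enough to slide the tile off again
- bottle: bystander: glass bottle with a blue cap, 86 mm across, 190 mm high, loose. Origin: centre of its underside
- beaker: bystander: clear beaker with steel shot, 80 mm across, 95 mm high, loose. Origin: centre of its underside
Not all that is in view belongs to the job. Of the things that look like the tile, the middle-sized one is meant.

How it is judged:
On the way, in this order (a step that is already met when the one before it is completed fails the run):
1. the thin strip is lifted clear out of the block (z of strip in the frame of block above 0.032 m), for 0.1 s.
2. the thin strip is fully down in the wide gap, between the tile and the narrow guide, and let go (z of strip in the frame of gauge between 0.016 and 0.0205 m and x of strip in the frame of gauge between -0.045 and 0.06 m and angle between the x axis of strip and the x axis of gauge, either way round below 0.1 rad and angle between strip's own z axis and vertical below 0.08 rad and (y of strip in the frame of guide_narrow between 0.012 and 0.0205 m or y of strip in the frame of guide_narrow between -0.0205 and -0.012 m) and contact force between the fingers and strip below 0.5 N), for 0.2 s.
At the end, for the whole second after the job is handed in: Thin strip released, down on the plate between tile and narrow guide, upright (0.08 rad) and lengthwise (0.1 rad); tile flat, square within 0.02 rad, at most 1.8 mm off the stops, plunger 6.5 mm in or more; fingers press the tile (over 2 N), tile bears on the stops (over 1 N), to the end (all of step 2 and x of tile in the frame of gauge above 0.0102 m and z of tile in the frame of gauge below 0.0195 m and angle between tile's own z axis and vertical below 0.03 rad and angle between the x axis of tile and the x axis of gauge, either way round below 0.02 rad and value of joint plunger above 0.0065 m and contact force between tile and stops above 1 N and contact force between the fingers and tile above 2 N and linear speed of tile below 0.01 m/s); the arm keeps its last pose, push and grip.
It fails at once if the thick red strip disturbed (more than 12 mm or tipped) (distance of spare from where it was at the start of the episode above 0.012 m or angle between spare's own z axis and vertical above 0.25 rad).
It fails at once if the bottle or the beaker moved more than 20 mm or tipped (distance of any of bottle, beaker from where it was at the start of the episode above 0.02 m or angle between any of bottle, beaker's own z axis and vertical above 0.25 rad).
It fails at once if the tile rammed: pressed on with more than 60 N (contact force between the fingers and tile above 60 N).
It also fails if it takes over 54 s, if anything falls off the work surface, if the arm or the gripper's body presses on something with over 40 N, if the wrist force passes 120 N, or if a joint passes its speed limit or range.

## Robot

A 6-joint arm with a two-finger parallel gripper is mounted at the origin on the work surface. World frame = base frame: x ahead of the robot, y to its left, z up, the work surface at z = 0. Lengths are in m, angles in rad, forces in N, time in s.
With the tool pointing down it reaches from about 0.275 to 0.75 m from the base axis. Payload 10.2 kg.
Tool frame: the origin (TCP) lies midway between the tips of the shut fingers; the grasp point (between the pads) lies 19 mm behind it (r.grasp_offset is the distance from the TCP to the grasp point, in m); z points along the fingers, y is the line along which they close (so a half turn about z gives the same grasp; the last joint's range is limited). The gripper opens to 88 mm and grips with 3 to 60 N. Pads are 18 mm wide; open, the fingers measure 123 mm over their backs; the gripper's body (75 mm by 187 mm) begins 45 mm behind the grasp point.
Start: joints at [-0.223, 0.313, 1.498, -0, 1.331, -0.223], TCP at [0.525, -0, 0.239] pointing down, gripper open.
Joint ranges: [-2.94, 2.94], [-0.97, 2.17], [0.19, 2.56], [-1.23, 4.37], [0.02, 3.11], [-2.88, 2.88]. Speed limits (rad/s): [2.39, 2.39, 3.01, 3.14, 3.14, 3.14].

## Interface

Orientations are given as a unit quaternion [x, y, z, w].
In Python, from plant import r, imaging, finish_job, finder gives the robot as it stands.
- The arm moves only by the tool play_rows, never from a script. Its argument "plan" is text: rows parted by semicolons, each of 7 numbers parted by spaces: the shift along the tool's x, y, z each as a share of 0.15 m, from -1 to 1, then the turn, a rotation vector about the tool's x, y, z each as a share of 120 degrees, from -1 to 1, then the closure, from -1 (fully open) to 1 (shut). In form: x y z ax ay az fingers; .... A call has 1 to 20 rows; each row is the pose to reach, as a shift and turn from the pose commanded when the call began, along the tool's axes at that moment; what a row does not reach only later rows make up. A row lasts 1/10 s, in which the tool goes at most 50 mm and 8.59 degrees, less where a joint would pass 70% of its speed; a pose out of reach is approached as far as the arm can. A call with a number of a shift or a turn outside -1 to 1 is refused whole. A call with a gripper value outside its range is refused whole. The fingers move at their own pace and stop on an object; the grip force is fixed at half the most. Time passes only in rows, so rows that repeat a pose let the fingers close. It gives the time, the measured TCP pose, the force, the opening and the grip force at its end, in the units of the state.
- r.observe(): the state, without advancing time (a new reading comes with each control period).
- imaging.camera(name): name is "scene" or "side" or "wrist"; returns a dict with "img" (400x640x3 uint8, red, green, blue), "camera_matrix" (3x3 intrinsics, pixels), "rvec" (rotation vector, rad) and "tvec" (3), from world to camera coordinates, as OpenCV has them; the wrist camera has in their place "T_tool_cam" (4x4, takes a point from camera to tool coordinates, whose origin is the TCP and whose axes are the flange's). Camera axes: x right, y down, z forward; pixel columns grow to the right and rows downward; lengths in m; the calibration is good to about 2 mm. A picture is of the moment at which its call begins: read the wrist's pose just before it. There is no depth.
- finish_job(): hands the job in; it is judged then, once.
Trained networks look in a picture, given as the dict that the camera call returned (one of the last four; its "shot" number tells which), for a name from the list of things; names that differ only in an ending like _2 or _b are one class to them, and where a whole thing is asked for, a point or a joint stands for the part that bears it (a point fixed in the world has none). Each returns a list of dicts, best first, with "conf" (0 to 1); they miss things now and then, are a little off and sometimes report something else, mostly with a low value. They report only what shows in the picture. A call takes as long as a camera call. They do not tell look-alikes from the thing itself.
- finder.search_frame(thing, picture): "extent" ([left, top, right, bottom] in pixels, round what is visible of it).
- finder.mark_of(thing, picture): "centre" ([column, row] in pixels: a listed point, or the origin of a listed thing).
The state is a dict: "time": time; "joint_positions": joint angles; "joint_vel": joint speeds; "tau": joint torques, N m; "ee_pos": TCP position; "tool_rot": TCP orientation; "force": force on the tool from outside, world axes, zero at the start; "wrist_torque": the same for the moment, N m; "width": finger opening in m; "grasp_force": force on a finger pad.
Only numpy, scipy, OpenCV 4.12 (cv2) and the standard library are available. Lean on these libraries where they do the work, as an engineer would, in place of code of your own. Each camera call takes 0.05 s, during which the arm holds its last target. There are 200 camera calls.

## Working session

There is one attempt and no reset: what is moved stays moved. The work goes in short steps, Python scripts to look and compute and a tool call to move; the robot and the scene stay as the last step left them, time stands still between calls to the robot, and variables do not carry over. Pictures are saved under pics/ and viewed, at most 10 in all, crops included, and the job is handed in when it is done.

Besides the shell and the picture viewer there is one more tool, called after ">>>" by a JSON object that holds its "name" and its "arguments", one argument or row to a line. play_rows: Moves the arm, as the interface text tells. Its arguments: {"type":"object","properties":{"plan":{"type":"string"}},"required":["plan"]}

```bash
mkdir -p pics
cat > h.py <<'E'
import numpy as np, cv2
from plant import r, imaging, finish_job, finder
from scipy.spatial.transform import Rotation as R
def shot(n):
    s=r.observe(); c=imaging.camera(n)
    if 'rvec' in c: Rm=cv2.Rodrigues(np.array(c['rvec'],float))[0]; t=np.array(c['tvec'],float).ravel()
    else:
        T=np.eye(4);T[:3,:3]=R.from_quat(s['tool_rot']).as_matrix();T[:3,3]=s['ee_pos']
        M=np.linalg.inv(T@np.array(c['T_tool_cam'])); Rm=M[:3,:3];t=M[:3,3]
    c['R'],c['t'],c['K']=Rm,t,np.array(c['camera_matrix'])
    return c
def proj(c,p): 
    q=(np.atleast_2d(p)@c['R'].T+c['t'])@c['K'].T; return q[:,:2]/q[:,2:]
def onz(c,uv,z):
    d=c['R'].T@np.linalg.solve(c['K'],[uv[0],uv[1],1.]); o=-c['R'].T@c['t']
    return o+d*(z-o[2])/d[2]
def tri(cs,uvs):
    A=0;b=0
    for c,uv in zip(cs,uvs):
        d=c['R'].T@np.linalg.solve(c['K'],[uv[0],uv[1],1.]);d/=np.linalg.norm(d);o=-c['R'].T@c['t']
        P=np.eye(3)-np.outer(d,d);A=A+P;b=b+P@o
    return np.linalg.solve(A,b)
def save(c,n): cv2.imwrite('pics/'+n,np.ascontiguousarray(c['img'][:,:,::-1]))
E
python3 - <<'E'
from h import *
np.set_printoptions(precision=3,suppress=True)
s=r.observe();print(s['time'],s['ee_pos'],s['tool_rot'],s['width'],r.grasp_offset)
cs={n:shot(n) for n in ('scene','side','wrist')}
for n,c in cs.items():
    save(c,n+'0.png'); print(n,-c['R'].T@c['t'])
    for th in ('gauge','tile','guide_narrow','guide_broad','strip','spare','block','bottle','beaker','stops'):
        m=finder.mark_of(th,c)[:4];b=finder.search_frame(th,c)[:4]
        print(n,th,[(np.round(x['centre']).tolist(),round(x['conf'],2)) for x in m],[(np.round(x['extent']).tolist(),round(x['conf'],2)) for x in b])
E
```

```text
0.0 [0.525 0.    0.238] [ 0.707  0.707 -0.    -0.001] 0.08783295778957947 0.0187
scene [1.081 0.537 0.865]
scene gauge [([336.0, 242.0], 0.68)] [([280.0, 197.0, 394.0, 282.0], 0.92)]
scene tile [([236.0, 204.0], 0.95), ([337.0, 234.0], 0.69), ([393.0, 205.0], 0.59), ([437.0, 290.0], 0.55)] [([311.0, 212.0, 368.0, 256.0], 0.7), ([381.0, 193.0, 412.0, 212.0], 0.57), ([210.0, 181.0, 266.0, 227.0], 0.55)]
scene guide_narrow [([353.0, 252.0], 0.82)] [([337.0, 244.0, 371.0, 267.0], 0.87)]
scene guide_broad [] [([300.0, 205.0, 341.0, 235.0], 0.64)]
scene strip [([264.0, 156.0], 0.7)] [([256.0, 144.0, 274.0, 160.0], 0.59)]
scene spare [([254.0, 153.0], 0.61), ([252.0, 143.0], 0.47)] [([244.0, 130.0, 263.0, 148.0], 0.61)]
scene block [([258.0, 154.0], 0.62)] [([237.0, 134.0, 279.0, 171.0], 0.92), ([314.0, 214.0, 367.0, 255.0], 0.61)]
scene bottle [([439.0, 290.0], 0.93), ([195.0, 181.0], 0.69)] [([419.0, 232.0, 471.0, 301.0], 0.57)]
scene beaker [([197.0, 180.0], 0.73)] [([177.0, 147.0, 208.0, 185.0], 0.94)]
scene stops [([337.0, 242.0], 0.58), ([198.0, 181.0], 0.35)] []
side [-0.009 -0.697  
[... 959 characters left out ...]
wrist gauge [] []
wrist tile [([372.0, 18.0], 0.81)] [([313.0, 1.0, 432.0, 82.0], 0.91), ([378.0, 215.0, 526.0, 312.0], 0.76), ([131.0, 1.0, 199.0, 39.0], 0.73)]
wrist guide_narrow [] [([420.0, 364.0, 467.0, 386.0], 0.68)]
wrist guide_broad [([364.0, 96.0], 0.78)] [([312.0, 64.0, 422.0, 129.0], 0.79)]
wrist strip [([309.0, 333.0], 0.65)] [([297.0, 343.0, 331.0, 371.0], 0.62)]
wrist spare [([294.0, 381.0], 0.8)] [([270.0, 375.0, 313.0, 397.0], 0.71)]
wrist block [([300.0, 354.0], 0.89)] [([254.0, 303.0, 343.0, 394.0], 0.91)]
wrist bottle [] []
wrist beaker [([444.0, 384.0], 0.63), ([304.0, 353.0], 0.57)] [([269.0, 375.0, 306.0, 398.0], 0.71)]
wrist stops [] [([432.0, 0.0, 482.0, 85.0], 0.64)]
```

Run:
```python
import cv2,numpy as np
a=cv2.imread('pics/scene0.png')[110:320,150:490];b=cv2.imread('pics/side0.png')[120:330,220:490]
a=cv2.resize(a,(800,494),interpolation=cv2.INTER_CUBIC);cv2.imwrite('pics/a.png',a)
cv2.imwrite('pics/wr.png',cv2.imread('pics/wrist0.png'))
from h import *
cs=None
```

```text
(no output)
```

View pics/a.png

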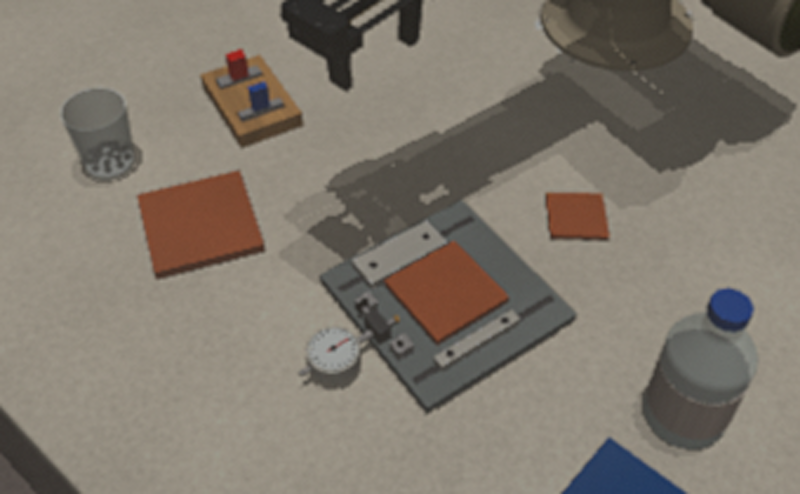

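View pics/wrist0.png

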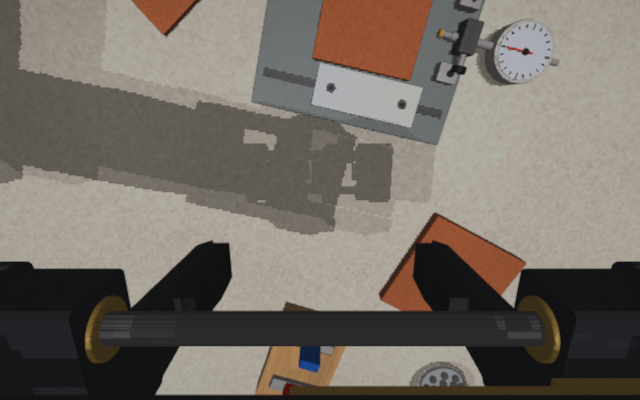

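The crop shows three terracotta tiles: large at scene (236,204), small at (393,205) and the middle-sized one at (337,234). The middle-sized one lies on the plate between the guides, so it is the tile meant. The blue-grip strip is in the block near (262,152), with the red one beyond it at (250,138), the beaker at (192,167) and the bottle at (445,265).

Run:
```python
from h import *
np.set_printoptions(precision=3,suppress=True)
a,b=shot('scene'),shot('side')
for n,u,v in [('gauge',(336,242),(317,203)),('tile',(337,234),(315,200)),('narrow',(353,252),(310,186)),('strip',(264,156),(377,270)),('spare',(252,149),(385,297)),('block',(258,154),(383,285)),('bottle',(439,290),(260,174)),('beaker',(197,180),(447,265))]:
    print(n,tri([a,b],[u,v]))
for n,c in(('sc',a),('si',b)):
    hsv=cv2.cvtColor(c['img'],cv2.COLOR_RGB2HSV)
    m=((hsv[...,0]>105)&(hsv[...,0]<130)&(hsv[...,1]>130)&(hsv[...,2]>50)).astype(np.uint8)
    k=cv2.connectedComponentsWithStats(m);print(n,[(k[2][i].tolist(),k[3][i].round(1)) for i in range(1,k[0]) if k[2][i][4]>15])
```

```text
gauge [ 0.587  0.146 -0.005]
tile [0.576 0.14  0.015]
narrow [0.601 0.21  0.026]
strip [ 0.507 -0.225  0.026]
spare [ 0.487 -0.294  0.001]
block [ 0.499 -0.262  0.007]
bottle [ 0.526  0.426 -0.003]
beaker [ 0.697 -0.313  0.   ]
sc [([452, 233, 18, 14, 182], array([460.5, 239.7])), ([327, 297, 224, 103, 10082], array([425. , 361.5]))]
si [([248, 127, 61, 45, 950], array([280.6, 152.3])), ([238, 134, 10, 9, 50], array([243.2, 137.6])), ([315, 143, 25, 16, 209], array([325.2, 150.2])), ([374, 259, 8, 12, 81], array([377.2, 264.5])), ([0, 277, 19, 123, 1578], array([  6.9, 347.6]))]
```

>>> {"name": "play_rows", "arguments": {
  "plan": "-0.3 0 0 0 0 0 -1;-0.6 -0.05 0 0 0 0 -1;-0.9 -0.07 0 0 0 0 -1;-1 -0.1 0 0 0 0 -1"
}}

```text
time: 3.65
ee_pos: [0.5095, -0.1533, 0.2385]
tool_rot: [0.708, 0.706, -0.0, 0.0]
force: [-0.5, 0.7, 0.3]
width: 0.0881
grasp_force: 0.0
```

>>> {"name": "play_rows", "arguments": {
  "plan": "-0.3 0 0 0 0 0 -0.1;-0.6 0 0 0 0 0 -0.1;-0.9 0 0 0 0 0 -0.1;-0.9 0 0 0 0 0 -0.1;-0.9 0 0 0 0 0 -0.1;-0.9 0 0 0 0 0 -0.1"
}}

```text
time: 4.25
ee_pos: [0.5102, -0.2838, 0.2388]
tool_rot: [0.707, 0.708, 0.0, -0.0]
force: [0.3, 0.6, 0.6]
width: 0.0483
grasp_force: 0.0
```

Run:
```python
from h import *
np.set_printoptions(precision=3,suppress=True)
s=r.observe();print(s['time'],s['ee_pos'],s['tool_rot'],s['width'],s['joint_vel'])
c=shot('wrist');save(c,'w1.png')
print(c['camera_matrix'],c['T_tool_cam'])
for th in ('strip','spare','block'):
    print(th,[(x['centre'],x['conf']) for x in finder.mark_of(th,c)],[(x['extent'],x['conf']) for x in finder.search_frame(th,c)])
```

```text
4.25 [ 0.51  -0.284  0.239] [ 0.707  0.708  0.    -0.   ] 0.04830763431066168 [ 0.008 -0.01  -0.    -0.001 -0.002 -0.006]
[[337.389   0.    321.991]
 [  0.    337.389 197.876]
 [  0.      0.      1.   ]] [[ 0.    -0.955 -0.295  0.075]
 [ 1.     0.     0.     0.   ]
 [-0.    -0.295  0.955 -0.146]
 [ 0.     0.     0.     1.   ]]
strip [([318.6, 114.5], 0.8)] [([291.3, 99.8, 347.5, 130.4], 0.85)]
spare [([300.7, 179.9], 0.59)] [([270.9, 164.3, 328.2, 204.0], 0.75)]
block [([310.7, 148.0], 0.58)] [([253.2, 70.7, 371.7, 220.2], 0.75)]
```

View pics/w1.png

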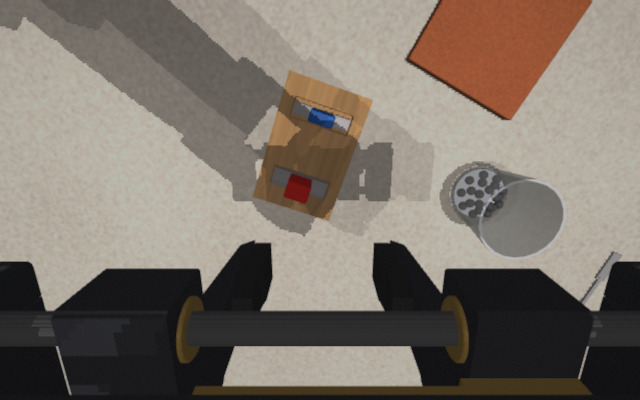

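The block shows with its long axis tilted, corners near (290,70), (372,99), (329,219) and (254,195). The blue grip is at (321,118) and the red one at (298,188).

Run:
```python
from h import *
np.set_printoptions(precision=4,suppress=True)
c=shot('wrist')
P=[onz(c,u,.024)[:2] for u in [(290,70),(372,99),(329,218),(254,195)]]
print(np.array(P),np.mean(P,0));
for i,j in((0,1),(3,2),(3,0),(2,1)):
    d=P[j]-P[i];print(np.linalg.norm(d),np.degrees(np.arctan2(d[1],d[0])))
hsv=cv2.cvtColor(c['img'],cv2.COLOR_RGB2HSV)
m=((hsv[...,0]>105)&(hsv[...,0]<130)&(hsv[...,1]>130)&(hsv[...,2]>50)).astype(np.uint8)
k=cv2.connectedComponentsWithStats(m);print([(k[2][i].tolist(),k[3][i].round(1)) for i in range(1,k[0]) if k[2][i][4]>15])
i=1+np.argmax(k[2][1:,4]);ys,xs=np.where(k[1]==i)
print(cv2.minAreaRect(np.c_[xs,ys].astype(np.float32)))
print('strip origin by net',onz(c,(318.6,114.5),.014))
im=cv2.resize(c['img'][60:230,240:390,::-1],(600,680),interpolation=cv2.INTER_CUBIC)[:600];cv2.imwrite('pics/c1.png',im)
```

```text
[[ 0.4784 -0.1869]
 [ 0.5618 -0.2146]
 [ 0.5186 -0.3448]
 [ 0.4347 -0.3175]] [ 0.4984 -0.266 ]
0.08784323385152146 -18.436338403202093
0.08817278533238229 -18.025228906719086
0.13777362875588425 71.51495113642225
0.13714108678200373 71.65146061077037
[([308, 108, 27, 19, 328], array([321.1, 117. ]))]
((321.1499938964844, 117.05000305175781), (24.981992721557617, 13.281566619873047), 18.434947967529297)
strip origin by net [ 0.5069 -0.2307  0.014 ]
```

View pics/c1.png

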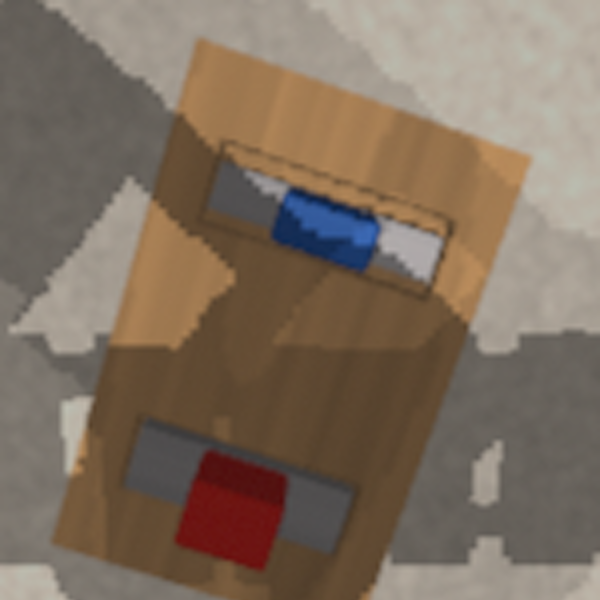

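Run:
```python
from h import *
np.set_printoptions(precision=4,suppress=True)
c=shot('wrist');b=shot('side')
for z in(.055,.06,.064):print(onz(c,(321.1,117),z))
print(tri([c,b],[(321.1,117),(377.2,264.5)]))
# fit: project grip box hull at strip pose and compare
for p in [(.5102,-.2304),(.507,-.2307),(.509,-.232)]:
    q=np.radians(-18.2);X=np.array([np.cos(q),np.sin(q)]);Y=np.array([-X[1],X[0]])
    V=[[*(np.array(p)+sx*.012*X+sy*.006*Y),z] for sx in(-1,1) for sy in(-1,1) for z in(.028,.064)]
    for n,cc in(('w',c),('s',b)):
        h=cv2.convexHull(proj(cc,V).astype(np.float32)); m=cv2.moments(h);print(p,n,m['m10']/m['m00'],m['m01']/m['m00'],cv2.boundingRect(h))
print(r.observe()['joint_positions'])
```

```text
[ 0.5096 -0.2308  0.055 ]
[ 0.5096 -0.2305  0.06  ]
[ 0.5096 -0.2302  0.064 ]
[ 0.5093 -0.2309  0.0494]
(0.5102, -0.2304) w 321.88097806474616 116.4005116945897 (307, 105, 30, 23)
(0.5102, -0.2304) s 377.38933175411745 265.13186687525103 (371, 257, 13, 16)
(0.507, -0.2307) w 318.45766789836375 116.66899500321178 (303, 105, 30, 23)
(0.507, -0.2307) s 376.55854397191155 265.73821458053067 (370, 258, 13, 16)
(0.509, -0.232) w 320.6156937072511 118.07483260866975 (306, 106, 29, 24)
(0.509, -0.232) s 377.4809658071383 265.69217113571716 (371, 258, 13, 16)
[-0.7098  0.4446  1.3097 -0.      1.3873 -0.71  ]
```

>>> {"name": "play_rows", "arguments": {
  "plan": "0.05 0 0 0 0 -0.07 -0.1;0.1 0 0 0 0 -0.14 -0.1;0.15 0 0 0 0 -0.21 -0.1;0.2 0 0 0 0 -0.28 -0.1;0.25 0 0 0 0 -0.35 -0.1;0.3 0 0 0 0 -0.42 -0.1;0.36 0 0.1 0 0 -0.49 -0.1;0.36 0 0.2 0 0 -0.56 -0.1;0.36 0 0.3 0 0 -0.598 -0.1;0.36 0 0.5 0 0 -0.598 -0.1;0.36 0 0.6 0 0 -0.598 -0.1;0.36 0 0.6 0 0 -0.598 -0.1;0.36 0 0.6 0 0 -0.598 -0.1"
}}

```text
time: 6.05
ee_pos: [0.5102, -0.2312, 0.1494]
tool_rot: [0.159, 0.987, -0.0, 0.0]
force: [-0.5, 0.6, 0.6]
width: 0.0486
grasp_force: 0.0
```

Run:
```python
from h import *
np.set_printoptions(precision=4,suppress=True)
s=r.observe();print(s['ee_pos'],s['time'])
M=R.from_quat(s['tool_rot']).as_matrix();print(M)
c=shot('wrist');save(c,'w2.png')
hsv=cv2.cvtColor(c['img'],cv2.COLOR_RGB2HSV)
m=((hsv[...,0]>105)&(hsv[...,0]<130)&(hsv[...,1]>130)&(hsv[...,2]>30)).astype(np.uint8)
k=cv2.connectedComponentsWithStats(m);print([(k[2][i].tolist(),k[3][i].round(1)) for i in range(1,k[0]) if k[2][i][4]>15])
print(onz(c,k[3][1+np.argmax(k[2][1:,4])],.06))
```

```text
[ 0.5102 -0.2312  0.1494] 6.05
[[-0.9497  0.3131  0.0005]
 [ 0.3131  0.9497 -0.0004]
 [-0.0006 -0.0002 -1.    ]]
[([317, 176, 15, 41, 603], array([323.9, 196.3]))]
[ 0.5063 -0.2296  0.06  ]
```

View pics/w2.png

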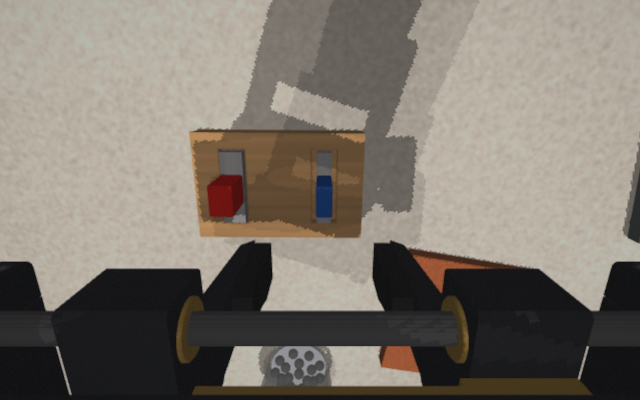

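The blue grip at (324,196) is squarely between the fingers, and the red one at (226,196) stays clear of them. I'll go down, grip and lift.

>>> {"name": "play_rows", "arguments": {
  "plan": "0 0 0.2 0 0 0 -0.1;0 0 0.4 0 0 0 -0.1;0 0 0.6 0 0 0 -0.1;0 0 0.7 0 0 0 -0.1;0 0 0.76 0 0 0 -0.1;0 0 0.76 0 0 0 -0.1;0 0 0.76 0 0 0 1;0 0 0.76 0 0 0 1;0 0 0.76 0 0 0 1;0 0 0.76 0 0 0 1;0 0 0.76 0 0 0 1;0 0 0.76 0 0 0 1"
}}

```text
time: 7.3
ee_pos: [0.5101, -0.231, 0.0349]
tool_rot: [0.158, 0.987, -0.0, 0.0]
force: [-0.8, 0.4, 2.8]
width: 0.012
grasp_force: 30.0
```

>>> {"name": "play_rows", "arguments": {
  "plan": "0 0 -0.15 0 0 0 1;0 0 -0.3 0 0 0 1;0 0 -0.6 0 0 0 1;0 0 -0.9 0 0 0 1;0 0.3 -1 0 0 0 1;0 0.6 -1 0 0 0 1;0 0.9 -1 0 0 0 1;0 1 -1 0 0 0 1"
}}

```text
time: 8.1
ee_pos: [0.5574, -0.0851, 0.1846]
tool_rot: [0.157, 0.988, 0.0, -0.0]
force: [-0.4, -1.4, -1.8]
width: 0.0117
grasp_force: 30.0
```

>>> {"name": "play_rows", "arguments": {
  "plan": "0 0.3 0 0 0 0 1;0 0.6 -0.1 0 0 0 1;0.05 0.9 -0.2 0 0 0 1;0.1 1 -0.3 0 0 0 1"
}}

```text
time: 8.5
ee_pos: [0.5898, 0.0616, 0.2297]
tool_rot: [0.157, 0.988, 0.0, -0.0]
force: [0.0, 0.0, -1.1]
width: 0.0117
grasp_force: 30.0
```

>>> {"name": "play_rows", "arguments": {
  "plan": "0.1 0.3 0 0 0 0 1;0.1 0.5 0 0 0 0 1;0.1 0.54 0 0 0 0 1;0.1 0.54 0 0 0 0 1;0.1 0.54 0 0 0 0 1;0.1 0.54 0 0 0 0 1"
}}

```text
time: 9.1
ee_pos: [0.6008, 0.1388, 0.2297]
tool_rot: [0.159, 0.987, -0.0, -0.0]
force: [-0.0, -0.0, -1.3]
width: 0.0118
grasp_force: 30.0
```

Run:
```python
from h import *
s=r.observe();print(s['ee_pos'],s['time'],s['width'],s['grasp_force'],s['tool_rot'])
c=shot('wrist');save(c,'w3.png')
```

```text
[0.60076602 0.1387667  0.22965197] 9.1 0.011810717884068086 29.970046423841268 [ 1.59334597e-01  9.87224612e-01 -1.61943568e-04 -1.60657068e-04]
```

View pics/w3.png

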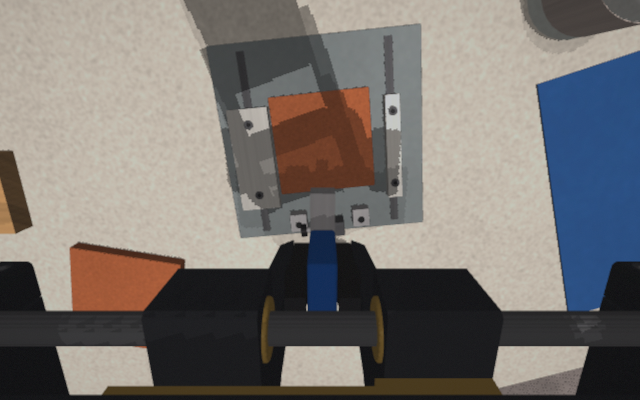

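The plate's corners show at (205,46), (421,24), (423,222) and (240,238). The narrow guide is at (394,145), the tile at (322,140) and the wide gap near column 380. The strip is held in the fingers at (322,215).

```bash
cat > fit.py <<'E'
from h import *
from scipy.optimize import least_squares
def corn(c,uv,z): return np.array([onz(c,u,z)[:2] for u in uv])
def rigid(P,B): # fit B(model)->P ; returns x,y,yaw,res
    f=lambda p:(np.c_[np.cos(p[2])*B[:,0]-np.sin(p[2])*B[:,1]+p[0],np.sin(p[2])*B[:,0]+np.cos(p[2])*B[:,1]+p[1]]-P).ravel()
    s=least_squares(f,[*P.mean(0),-.3]);return s.x,np.abs(s.fun).max()
def rect(x0,x1,y0,y1): return np.array([[x0,y0],[x0,y1],[x1,y1],[x1,y0]])
E
python3 - <<'E'
from fit import *
np.set_printoptions(precision=4,suppress=True)
c=shot('wrist');g=cv2.cvtColor(c['img'],cv2.COLOR_RGB2GRAY)
def sub(uv): 
    return np.array(uv,float)
pl=sub([(205,46),(421,24),(423,222),(240,238)])
gu=sub([(386,94),(399,94),(402,196),(390,197)])
ti=sub([(268,98),(368,87),(374,184),(281,193)])
gp,e=rigid(corn(c,pl,.018),rect(-.115,.09,-.105,.105));print('gauge',gp,np.degrees(gp[2]),e)
gg,e=rigid(corn(c,gu,.030),rect(-.053,.053,-.0075,.0075));print('guide',gg,np.degrees(gg[2]),e)
tt,e=rigid(corn(c,ti,.030),rect(-.05,.05,-.05,.05));print('tile',tt,np.degrees(tt[2]),e)
def loc(p,o): 
    q=o[2];d=p[:2]-o[:2];return np.array([np.cos(q)*d[0]+np.sin(q)*d[1],-np.sin(q)*d[0]+np.cos(q)*d[1]])
print('guide in gauge',loc(gg,gp),'tile in gauge',loc(tt,gp))
s=r.observe();a=R.from_quat(s['tool_rot']).as_matrix();print('tool -x yaw',np.degrees(np.arctan2(-a[1,0],-a[0,0])))
E
```

```text
gauge [ 0.5859  0.1442 -0.2247] -12.872885732471703 0.0007527276483790812
guide [ 0.6019  0.2154 -0.2235] -12.80360589000506 0.0014011389313318134
tile [ 0.574   0.1474 -0.2183] -12.510482148276578 0.0014193033647658115
guide in gauge [-0.0002  0.073 ] tile in gauge [-0.0123  0.0005]
tool -x yaw -18.319576405577944
```

>>> {"name": "play_rows", "arguments": {
  "plan": "0.07 0.2 0.1 0 0 -0.023 1;0.143 0.391 0.3 0 0 -0.046 1;0.143 0.391 0.6 0 0 -0.046 1;0.143 0.391 0.8 0 0 -0.046 1;0.143 0.391 0.95 0 0 -0.046 1;0.143 0.391 1 0 0 -0.046 1;0.143 0.391 1 0 0 -0.046 1;0.143 0.391 1 0 0 -0.046 1;0.143 0.391 1 0 0 -0.046 1"
}}

```text
time: 10.1
ee_pos: [0.5995, 0.2026, 0.0813]
tool_rot: [0.111, 0.994, 0.0, 0.001]
force: [0.6, 0.5, -1.1]
width: 0.0114
grasp_force: 30.0
```

Run:
```python
from h import *
s=r.observe();print(s['ee_pos'],s['time'],s['width'],s['tool_rot'])
c=shot('wrist');save(c,'w4.png')
im=cv2.resize(c['img'][60:260,190:450,::-1],(780,600),interpolation=cv2.INTER_CUBIC);cv2.imwrite('pics/c4.png',im)
```

```text
[0.59946978 0.20260745 0.08129101] 10.1 0.011396385095218491 [1.10871254e-01 9.93833983e-01 3.18459468e-04 1.21553021e-03]
```

View pics/c4.png

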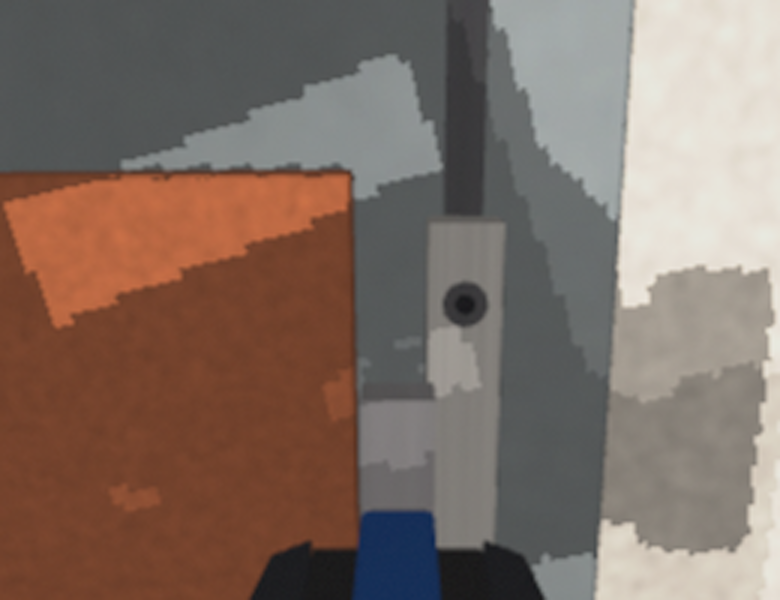

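The crop shows the strip's end between the tile's edge (crop column 355) and the guide's edge (crop column 428), right above the gap and nearly centred.

Run:
```python
from h import *
np.set_printoptions(precision=4,suppress=True)
s=r.observe();c=shot('wrist');M=R.from_quat(s['tool_rot']).as_matrix()
px=lambda u,v:(190+u/3,60+v/3)
def tl(uv,z): return (M.T@(onz(c,px(*uv),z)-s['ee_pos']))[:2]*1000
print('tile edge',tl((350,172),.03),tl((353,350),.03),tl((356,500),.03))
print('guide edge',tl((428,220),.03),tl((427,380),.03),tl((504,222),.03))
zt=s['ee_pos'][2]-.021
for z in(zt+.003,):print('strip end low',tl((361,388),z),tl((434,388),z))
print('strip top',tl((360,402),zt+.014),tl((434,402),zt+.014),tl((359,505),zt+.014),tl((434,505),zt+.014))
```

```text
tile edge [62.9229 -9.802 ] [28.3078 -9.6591] [-3.8833 -9.4276]
guide edge [53.9448  5.0526] [22.1079  5.1612] [53.5692 19.6546]
strip end low [29.7457 -6.9439] [29.7484  5.3075]
strip top [30.5553 -6.7256] [30.5577  4.9076] [13.1078 -7.0663] [13.1098  5.1081]
```

>>> {"name": "play_rows", "arguments": {
  "plan": "0 -0.009 0 0 0 0 1;0 -0.009 0.06 0 0 0 1;0 -0.009 0.12 0 0 0 1;0 -0.009 0.17 0 0 0 1;0 -0.009 0.19 0 0 0 1;0 -0.009 0.21 0 0 0 1;0 -0.009 0.23 0 0 0 1;0 -0.009 0.25 0 0 0 1;0 -0.009 0.25 0 0 0 1"
}}

```text
time: 11.1
ee_pos: [0.5983, 0.2013, 0.0419]
tool_rot: [0.111, 0.994, -0.0, -0.0]
force: [0.2, -0.2, -0.9]
width: 0.0116
grasp_force: 30.0
```

>>> {"name": "play_rows", "arguments": {
  "plan": "0 0 0.01 0 0 0 1;0 0 0.018 0 0 0 1;0 0 0.022 0 0 0 1;0 0 0.022 0 0 0 1"
}}

```text
time: 11.5
ee_pos: [0.5985, 0.2014, 0.039]
tool_rot: [0.111, 0.994, 0.0, 0.0]
force: [0.2, 0.0, -1.2]
width: 0.0118
grasp_force: 30.0
```

>>> {"name": "play_rows", "arguments": {
  "plan": "0 0 0 0 0 0 0.4;0 0 0 0 0 0 0.4;0 0 0 0 0 0 0.4;0 0 0 0 0 0 0.4;0 0 -0.1 0 0 0 0.4;0 0 -0.3 0 0 0 0.4;0 0 -0.6 0 0 0 0.4;0 0 -0.8 0 0 0 0.4;0 0 -0.8 0 0 0 0.4;0 0 -0.8 0 0 0 0.4;0 0 -0.8 0 0 0 0.4"
}}

```text
time: 12.6
ee_pos: [0.5979, 0.2013, 0.158]
tool_rot: [0.111, 0.994, -0.0, -0.001]
force: [-0.5, 0.5, 0.3]
width: 0.0265
grasp_force: 0.0
```

Run:
```python
from h import *
s=r.observe();print(s['ee_pos'],s['time'],s['width'],s['tool_rot'])
c=shot('wrist');save(c,'w5.png')
im=cv2.resize(c['img'][60:260,170:470,::-1],(800,533),interpolation=cv2.INTER_CUBIC);cv2.imwrite('pics/c5.png',im)
```

```text
[0.59790531 0.20125597 0.15799785] 12.6 0.026503987253528146 [ 1.10777637e-01  9.93844732e-01 -2.40148457e-04 -9.52030430e-04]
```

View pics/c5.png

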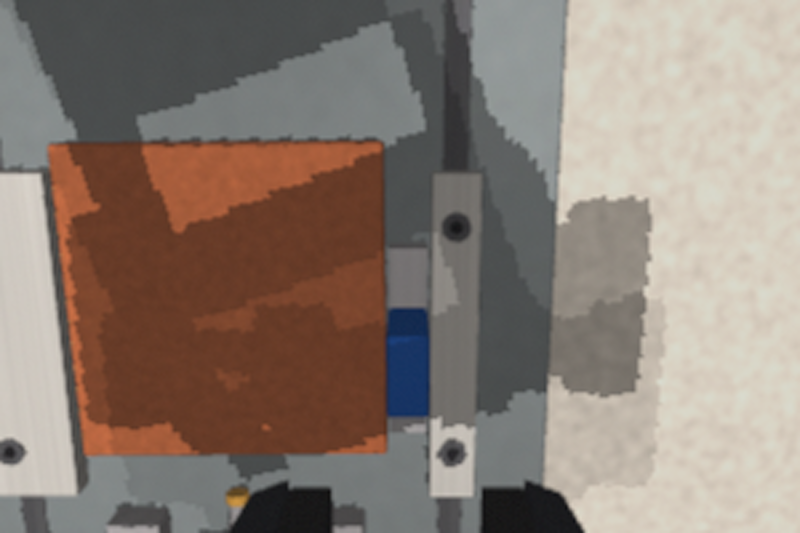

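The strip stands upright in the gap: its steel is at crop (408,275), its blue grip at (408,360), with the tile on its left and the narrow guide on its right. The tile is still short of the stops.

Run:
```python
from fit import *
np.set_printoptions(precision=4,suppress=True)
s=r.observe();c=shot('wrist');M=R.from_quat(s['tool_rot']).as_matrix()
uv=np.array([(50,144),(383,141),(387,454),(86,454)])*.375+[170,60]
tt,e=rigid(corn(c,uv,.030),rect(-.05,.05,-.05,.05));print('tile',tt,np.degrees(tt[2]),e)
gp=np.array([.5859,.1442,-.2247]);X=np.array([np.cos(gp[2]),np.sin(gp[2])]);Y=np.array([-X[1],X[0]])
d=tt[:2]-gp[:2];print('tile in gauge',d@X,d@Y)
e0=tt[:2]-.05*X; 
for back in(.05,.02,0): 
    P=np.r_[e0-back*X,.0235];print(back,P,(M.T@(P-s['ee_pos']))/.15)
print('tool yaw',np.degrees(np.arctan2(-M[1,0],-M[0,0])))
```

```text
tile [ 0.5741  0.1484 -0.217 ] -12.432887924408517 0.0008032412111097231
tile in gauge -0.012426514398709185 0.00143701224033184
0.05 [0.4766 0.1707 0.0235] [ 0.7418 -0.3761  0.897 ]
0.02 [0.5059 0.164  0.0235] [ 0.5418 -0.3766  0.8966]
0 [0.5254 0.1595 0.0235] [ 0.4085 -0.377   0.8963]
tool yaw -12.724140927425005
```

>>> {"name": "play_rows", "arguments": {
  "plan": "0.3 -0.1 0 0 0 0 1;0.55 -0.25 0 0 0 0 1;0.68 -0.377 0 0 0 0 1;0.68 -0.377 0.3 0 0 0 1;0.68 -0.377 0.6 0 0 0 1;0.68 -0.377 0.8 0 0 0 1;0.68 -0.377 0.88 0 0 0 1;0.68 -0.377 0.9 0 0 0 1;0.68 -0.377 0.9 0 0 0 1;0.68 -0.377 0.9 0 0 0 1"
}}

```text
time: 13.7
ee_pos: [0.4874, 0.1688, 0.0253]
tool_rot: [0.111, 0.994, 0.0, 0.001]
force: [0.8, -0.2, 0.1]
width: 0.0005
grasp_force: 0.0
```

>>> {"name": "play_rows", "arguments": {
  "plan": "0 0 0.01 0 0 0 1;-0.04 0 0.01 0 0 0 1;-0.08 0 0.01 0 0 0 1;-0.12 0 0.01 0 0 0 1;-0.15 0 0.01 0 0 0 1;-0.165 0 0.01 0 0 0 1;-0.18 0 0.01 0 0 0 1;-0.19 0 0.01 0 0 0 1;-0.2 0 0.01 0 0 0 1;-0.21 0 0.01 0 0 0 1;-0.22 0 0.01 0 0 0 1;-0.23 0 0.01 0 0 0 1;-0.24 0 0.01 0 0 0 1"
}}

```text
time: 15.0
ee_pos: [0.5217, 0.1607, 0.0224]
tool_rot: [0.111, 0.994, -0.0, -0.0]
force: [-0.4, 0.2, 0.3]
width: 0.0005
grasp_force: 0.4
```

>>> {"name": "play_rows", "arguments": {
  "plan": "-0.01 0 0 0 0 0 1;-0.02 0 0 0 0 0 1;-0.03 0 0 0 0 0 1;-0.04 0 0 0 0 0 1;-0.05 0 0 0 0 0 1;-0.06 0 0 0 0 0 1;-0.07 0 0 0 0 0 1;-0.08 0 0 0 0 0 1"
}}

```text
time: 15.8
ee_pos: [0.5332, 0.1581, 0.0224]
tool_rot: [0.111, 0.994, -0.0, -0.0]
force: [-3.4, 0.4, 1.0]
width: 0.0002
grasp_force: 1.6
```

Run:
```python
from h import *
s=r.observe();print(s['ee_pos'],s['force'])
c=shot('scene')
im=cv2.resize(c['img'][180:290,270:410,::-1],(763,600),interpolation=cv2.INTER_CUBIC);cv2.imwrite('pics/c6.png',im)
```

```text
[0.53315092 0.15809337 0.02240326] [-3.44853497  0.44427795  1.04769417]
```

View pics/c6.png

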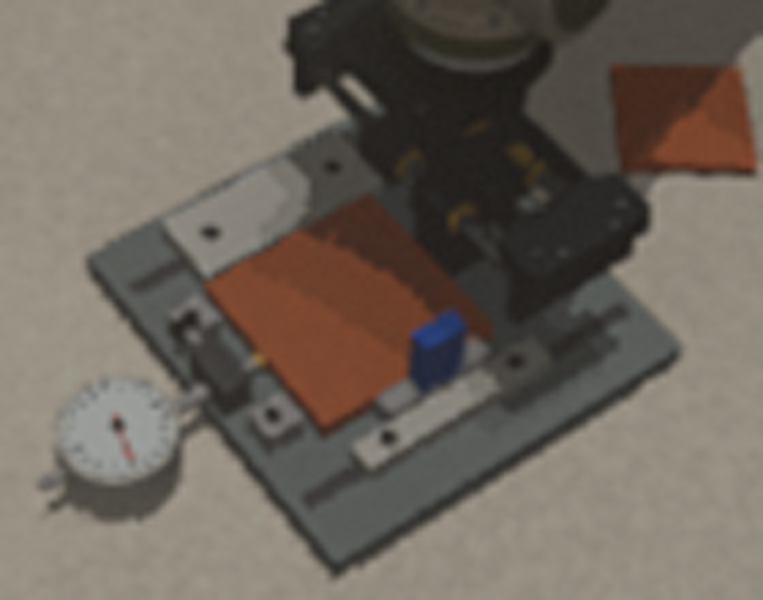

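The tile, near crop (350,310), touches the brass tip at (258,358) and is close to the stops. The needle has turned, and the strip still stands in its gap at (438,350).

>>> {"name": "play_rows", "arguments": {
  "plan": "-0.007 0 0 0 0 0 1;-0.014 0 0 0 0 0 1;-0.021 0 0 0 0 0 1;-0.028 0 0 0 0 0 1"
}}

```text
time: 16.25
ee_pos: [0.5373, 0.1571, 0.0224]
tool_rot: [0.111, 0.994, -0.0, -0.0]
force: [-3.9, 0.9, 1.1]
width: 0.0006
grasp_force: 2.1
```

>>> {"name": "play_rows", "arguments": {
  "plan": "-0.006 0 0 0 0 0 1;-0.012 0 0 0 0 0 1;-0.012 0 0 0 0 0 1"
}}

```text
time: 16.55
ee_pos: [0.5382, 0.1571, 0.0223]
tool_rot: [0.111, 0.994, -0.0, -0.001]
force: [-8.3, 2.6, 4.8]
width: 0.0003
grasp_force: 4.6
```

>>> {"name": "play_rows", "arguments": {
  "plan": "-0.003 0 0 0 0 0 1;-0.003 0 0 0 0 0 1;-0.003 0 0 0 0 0 1;-0.003 0 0 0 0 0 1;-0.003 0 0 0 0 0 1"
}}

```text
time: 17.05
ee_pos: [0.5382, 0.1571, 0.0223]
tool_rot: [0.111, 0.994, -0.0, -0.002]
force: [-9.9, 2.7, 6.9]
width: 0.0008
grasp_force: 5.5
```

Run:
```python
from fit import *
np.set_printoptions(precision=4,suppress=True)
s=r.observe();print(s['ee_pos'],s['force'],s['joint_vel'])
c=shot('wrist');save(c,'w7.png');c2=shot('scene')
im=np.vstack([cv2.resize(c['img'][150:300,160:480,::-1],(640,300)),cv2.resize(c2['img'][205:275,285:375,::-1],(386,300),interpolation=cv2.INTER_CUBIC).copy() if 0 else cv2.copyMakeBorder(cv2.resize(c2['img'][205:275,285:375,::-1],(386,300),interpolation=cv2.INTER_CUBIC),0,0,0,254,cv2.BORDER_CONSTANT)])
cv2.imwrite('pics/c7.png',im)
```

```text
[0.5382 0.1571 0.0223] [-9.9445  2.7309  6.9099] [-0.0001 -0.     -0.0005 -0.0003  0.0002 -0.    ]
```

View pics/c7.png

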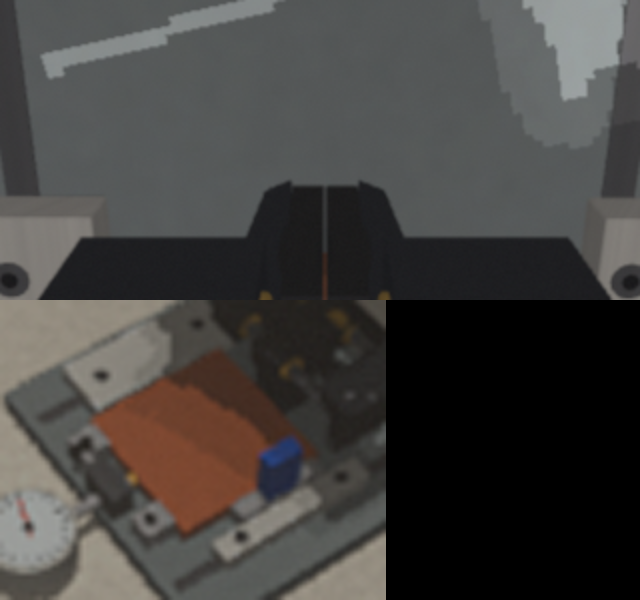

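The needle has swung round. In the scene crop the tile's front edge, from (95,420) to (183,532), lies against both stops. That is all 10 pictures, so I'll check the tile's flushness and squareness numerically.

Run:
```python
from fit import *
np.set_printoptions(precision=1,suppress=True,linewidth=160)
gp=np.array([.5859,.1442,-.2247]);X=np.array([np.cos(gp[2]),np.sin(gp[2])]);Y=np.array([-X[1],X[0]])
c=shot('scene');old=cv2.imread('pics/scene0.png')[:,:,::-1]
xs=np.arange(0,.085,.0005);ys=np.array([-45,-42,-34,-24,-18,-14,14,18,24,34,42,45])/1000
for nm,im in(('old',old),('new',c['img'])):
    f=im.astype(np.float32);rb=f[...,0]-f[...,2]
    out=[]
    for y in ys:
        P=np.array([[*(gp[:2]+x*X+y*Y),.030] for x in xs]);q=proj(c,P).astype(np.float32)
        v=cv2.remap(rb,q[:,0].reshape(1,-1),q[:,1].reshape(1,-1),cv2.INTER_LINEAR)[0]
        hi=np.median(v[:20]);i=np.argmax(v<.5*hi);out.append(xs[i]*1000)
    print(nm,np.array(out))
    for y in (-.034,.034): # grey profile to see stops
        P=np.array([[*(gp[:2]+x*X+y*Y),.030] for x in xs[90:166:4]]);q=proj(c,P).astype(np.float32)
        print(cv2.remap(np.ascontiguousarray(f),q[:,0].reshape(1,-1),q[:,1].reshape(1,-1),cv2.INTER_LINEAR)[0].round().astype(int).tolist())
m,e=r.observe()['force'],r.observe()['ee_pos'];print(m,e)
for th in('tile','stops'):print(th,[(x['centre'],x['conf']) for x in finder.mark_of(th,c)])
```

```text
old [39.  39.5 40.  40.  40.  39.5 39.5 39.5 39.  39.5 39.5 39. ]
[[86, 88, 86], [91, 93, 90], [91, 94, 90], [90, 92, 89], [89, 91, 88], [88, 91, 87], [88, 90, 87], [91, 92, 89], [103, 101, 99], [114, 110, 108], [118, 114, 111], [103, 99, 96], [81, 77, 74], [53, 50, 47], [42, 39, 36], [45, 42, 38], [47, 44, 40], [46, 42, 38], [46, 43, 39]]
[[87, 89, 87], [90, 93, 90], [90, 93, 90], [89, 92, 89], [90, 92, 89], [89, 91, 89], [88, 90, 88], [93, 93, 91], [103, 101, 98], [113, 110, 107], [117, 114, 111], [108, 105, 101], [90, 87, 83], [62, 59, 56], [59, 56, 53], [79, 76, 73], [108, 105, 102], [108, 105, 102], [91, 87, 84]]
new [62.5 61.5 60.5 62.5 63.5 64.  63.5 63.5 62.5 61.   0.   0. ]
[[123, 72, 49], [123, 72, 50], [124, 71, 49], [124, 72, 49], [125, 72, 49], [125, 71, 48], [122, 72, 51], [115, 78, 63], [112, 95, 88], [113, 108, 106], [115, 113, 111], [102, 99, 96], [81, 78, 74], [54, 50, 47], [42, 40, 36], [44, 41, 38], [48, 45, 42], [47, 43, 40], [47, 43, 39]]
[[125, 71, 49], [123, 71, 49], [123, 71, 49], [123, 71, 49], [123, 71, 48], [125, 72, 49], [125, 72, 50], [119, 78, 62], [116, 94, 86], [115, 109, 105], [116, 113, 110], [107, 104, 102], [88, 86, 83], [60, 57, 54], [57, 54, 51], [77, 74, 71], [106, 103, 99], [107, 104, 101], [90, 86, 84]]
[-10.6   2.4   5.6] [0.5 0.2 0. ]
tile [([394.5, 204.1], 0.97), ([233.2, 204.3], 0.73), ([332.3, 236.6], 0.69), ([351.4, 255.3], 0.68)]
stops []
```

```bash
python3 -c "
from h import *
s=r.observe();print(s['time'],s['force']);print(finish_job())"
```

```text
17.3 [-11.09042196   3.11572483   6.33353925]
the job is handed in; nothing more can be done
None
```

The job is handed in at 17.3 s: the thin strip is seated and released in the wide gap, and the tile is held against both stops with about 11 N; the final image check showed it flush and square, but no verdict came back.

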